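# Tip the bored clamp block so its bore faces up

### The arm

A 6-joint arm with a two-finger parallel gripper is mounted at the origin on the work surface. World frame = base frame: x ahead of the robot, y to its left, z up, the work surface at z = 0. Lengths are in mm, angles in degrees, forces in N, time in s.
With the tool pointing down it reaches from about 300 to 850 mm from the base axis. Payload 4.2 kg.
Tool frame: the origin (TCP) lies on the centre line of the jaws, within the pads' length; the fingertips stand env.nose_length ahead of it and the grasp point (between the pads) lies 2 mm behind it (env.nose_length is the distance from the TCP to the fingertips, in mm); z points along the fingers, y is the direction in which the jaws open and shut (so a half turn about z gives the same grasp; the last joint's range is limited). The gripper opens to 91 mm and grips with 3 to 60 N. Pads are 32 mm wide; open, the fingers measure 118 mm over their backs; the gripper's body (76 mm by 178 mm) begins 60 mm behind the grasp point.
Start: joints at [-70.417, 18.312, 89.639, -0, 72.044, -1.146], TCP at [203.53, -537.789, 230.976] pointing down, gripper open.
Joint ranges: [-177.97, 177.97], [-48.28, 115.42], [12.27, 149.76], [-77.06, 257.06], [2.81, 150.46], [-146.56, 146.56]. Speed limits (degrees/s): [147.25, 147.25, 180, 180, 180, 180].

### API

Orientations are given as [roll, pitch, yaw] about the fixed x, y, z axes, in that order (R = Rz(yaw) Ry(pitch) Rx(roll)).
In Python, from workcell import env gives the robot as it stands. The module is installed in compiled form; this text tells all that it offers.
- The arm moves only by the tool jog_arm, never from a script. Its argument "deltas" is a list that holds one entry, the list of rows, each a list of 5 numbers: the shift along the tool's x, y, z in m, then the turn about the tool's z in degrees, then the finger opening in m, from 0 to 0.0912. A call has 1 to 20 rows; each row is the pose to reach, as a shift and turn from the pose commanded when the call began, along the tool's axes at that moment; what a row does not reach only later rows make up. A row lasts 1/12 s, in which the tool goes at most 41.7 mm and 7.16 degrees, less where a joint would pass 70% of its speed; a pose out of reach is approached as far as the arm can. A call with a gripper value outside its range is refused whole. The fingers move at their own pace and stop on an object; "grip_force" is the grip in N (left out, the last holds). Time passes only in rows, so rows that repeat a pose let the fingers close. It gives the time, the measured TCP pose, the force and the opening at its end, in the units of the state.
- env.state(): the state, without advancing time (a new reading comes with each control period).
- env.grab_frame(name): name is "scene" or "top" or "wrist"; returns the picture (400x640x3 uint8, red, green, blue); there is no depth.
- env.camera_params(name): a dict with "fx", "fy", "cx", "cy" (pixels), "xyz" and "orientation" of the camera in the world. Camera axes: x right, y down, z forward; pixel columns grow to the right and rows downward; lengths in mm; the calibration is good to about 2 mm. A picture is of the moment at which its call begins: read the wrist's pose just before it. camera_params takes no time and is no camera call; for the wrist camera it gives the pose at the moment of the call.
- env.job_done(): hands the job in, once; it reports no verdict.
Trained networks look in the newest picture that a camera, given by its name, has taken for a name from the list of things; names that differ only in an ending like _2 or _b are one class to them, and where a whole thing is asked for, a point or a joint stands for the part that bears it (a point fixed in the world has none). Each returns a list of dicts, best first, with "conf" (0 to 1); they miss things now and then, are a little off and sometimes report something else, mostly with a low value. They report only what shows in the picture. A call takes as long as a camera call. They do not tell look-alikes from the thing itself.
- env.look_for(camera, label): "xyz" ([x, y, z] in mm, in world coordinates, good to about 4 mm: the middle of the surface that is visible of it).
The state is a dict: "time_s": time; "qpos": joint angles; "qvel": joint speeds; "effort": joint torques, N m; "ee_pos": TCP position; "ee_rot": TCP orientation; "force": force on the tool from outside, world axes, zero at the start; "torque": the same for the moment, N m; "gripper_width": finger opening in mm.
Only numpy, scipy, OpenCV 4.12 (cv2) and the standard library are available. Lean on these libraries where they do the work, as an engineer would, in place of code of your own. Each camera call takes 0.05 s, during which the arm holds its last target.

### The job

Of the two aluminium clamp blocks standing on the dark steel plate, take the one with the round bore in its side and tip it over a quarter turn, so that it lies flat on the plate with the bore facing straight up, ready for its pressure screw. Leave the slotted block standing where it is.

Things in the scene. Friction and masses are not known exactly. Their poses are not given: they have to be found in the camera images.
- bored_block: Loose aluminium block standing on the plate, 56 mm (its x) by 60 mm (its y) by 90 mm tall (its z), 0.35 to 0.6 kg. Origin: centre of its underside as it stands at the start. Its x axis points level out of the face with the round blind bore (34 mm wide, 12 mm deep, dark floor, centred on the 60 by 90 mm face), roughly away from the robot, within 55 degrees either side; its z is up at the start.
- bore_mouth (a point): Centre of the mouth of the round bore, in the plane of the bored face of the bored block: 28 mm along the block's x and 45 mm along its z from its origin. It lies 56 mm above the plate's top when the block lies with the bore up.
- slotted_block: The other aluminium block, same outside size, mass and axes as the bored one, but with a straight upright slot (13 mm wide, 60 mm long, 12 mm deep) in its x face instead of the bore. It stands on the plate about 0.22 to 0.34 m from the bored block, to its left or right. To be left alone.
- plate: Dark steel plate fixed on the bench, 300 mm (its x) by 600 mm (its y), 12 mm thick. Origin: centre of its underside; its top is 12 mm higher. Both blocks stand on it. Friction is high: a level push on a block's face 70 mm or more above the plate's top tips it over its opposite lower edge rather than sliding it.
There are look-alikes about, which are no part of the job. Leave any blue look-alike of the bored_block alone.

How it is judged (in metres and radians):
At the end, for the whole second after the job is handed in: The bored block lies still and flat on the plate with its bore facing up within 10 degrees: the bore's mouth is 48 to 64 mm above the plate's top and over the plate. The slotted block still stands upright (within 10 degrees) within 20 mm of where it was (angle between bored_block's own x axis and vertical below 0.17 rad and z of bore_mouth in the frame of plate between 0.06 and 0.076 m and x of bore_mouth in the frame of plate between -0.15 and 0.15 m and y of bore_mouth in the frame of plate between -0.3 and 0.3 m and linear speed of bored_block below 0.02 m/s and angle between slotted_block's own z axis and vertical below 0.17 rad and distance of slotted_block from where it was at the start of the episode below 0.02 m); the robot touches nothing.
It fails at once if the slotted block is knocked over or pushed more than 20 mm (distance of slotted_block from where it was at the start of the episode above 0.02 m or angle between slotted_block's own z axis and vertical above 0.35 rad).
It also fails if it takes over 32 s, if anything falls off the work surface, if the arm or the gripper's body presses on something with over 40 N, if the wrist force passes 120 N, or if a joint passes its speed limit or range.

## Working session

There is one attempt and no reset: what is moved stays moved. The work goes in short steps, Python scripts to look and compute and a tool call to move; the robot and the scene stay as the last step left them, time stands still between calls to the robot, and variables do not carry over. Pictures are saved under pics/ and viewed, and the job is handed in when it is done.

Besides the shell and the picture viewer there is one more tool, called after "Request:" in YAML: its name, and indented under it one key for each argument. jog_arm: Moves the arm, as the interface text tells. Its arguments: {"type":"object","properties":{"deltas":{"type":"array"},"grip_force":{"type":"number"}},"required":["deltas"]}

```bash
mkdir -p pics; python3 - <<'E'
from workcell import env
import cv2
s=env.state();print(s['time_s'],s['ee_pos'],s['ee_rot'],s['gripper_width'],env.nose_length)
for c in ['scene','top']:
    f=env.grab_frame(c);cv2.imwrite(f'pics/{c}1.png',f[:,:,::-1]);print(c,env.camera_params(c))
    for l in ['bored_block','slotted_block','plate','bore_mouth']:
        print(l,[(d['conf'],d['xyz']) for d in env.look_for(c,l)])
E
```

```text
0.0 [ 203.37663157 -537.32628768  230.12469074] [-1.79898057e+02 -1.79117958e-03  2.07297415e+01] 91.08261857087648 17.0
scene {'fx': 506.6558111536889, 'fy': 506.6558111536889, 'cx': 325.5214120256275, 'cy': 205.15990360092647, 'xyz': array([1104.09784773, -658.64561361,  814.37534236]), 'orientation': array([-131.92268275,    0.85835378,   44.66240846])}
bored_block [(0.97, [529.5, -130.3, 82.2]), (0.85, [311.6, -229.7, 67.3]), (0.85, [764.0, -198.0, 77.4]), (0.75, [434.1, -372.2, 72.1])]
slotted_block [(0.97, [562.5, 139.0, 79.6])]
plate [(0.72, [576.1, -53.5, 12.2])]
bore_mouth [(0.91, [305.9, -234.8, 60.7]), (0.87, [762.0, -199.6, 73.7]), (0.85, [435.1, -383.2, 70.4]), (0.77, [534.1, -129.6, 76.8])]
top {'fx': 490.13553190756505, 'fy': 490.13553190756505, 'cx': 317.47189501928653, 'cy': 195.55843206617698, 'xyz': array([ 325.65774218, -102.79363131, 1073.41106697]), 'orientation': array([-168.24010861,   -0.22941015,  -83.45346899])}
bored_block [(0.76, [515.5, -114.9, 101.5]), (0.67, [414.3, -359.9, 91.9]), (0.63, [737.9, -179.7, 95.8])]
slotted_block [(0.56, [542.6, 150.6, 103.2])]
plate [(0.66, [529.9, 3.6, 13.7])]
bore_mouth [(0.96, [514.4, -119.2, 100.9]), (0.89, [419.5, -364.4, 90.1]), (0.72, [733.5, -181.0, 87.1]), (0.66, [297.0, -213.4, 88.9])]
```

View pics/scene1.png

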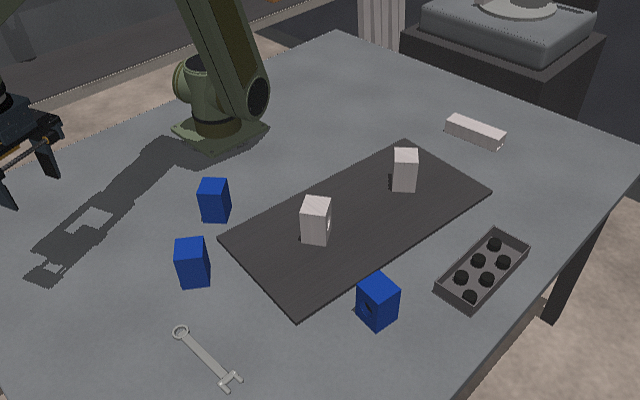

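View pics/top1.png

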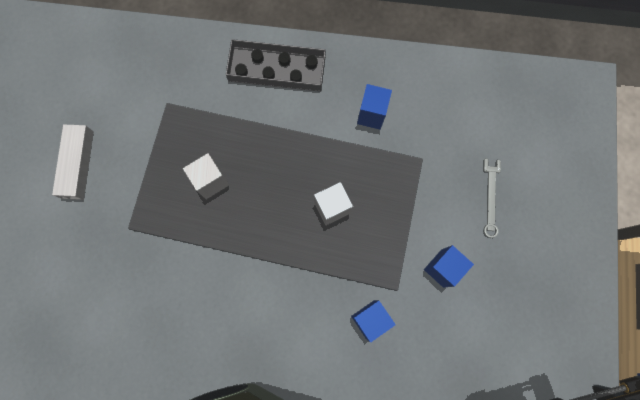

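The scene camera shows the bored white block at about (316,220), with its bore on the right face at (328,222). The slotted block is at (405,170). Blue look-alikes stand off the plate. Next I fit the block's yaw from the corners of its top face.

```bash
cat > h.py <<'E'
import numpy as np,cv2
from scipy.spatial.transform import Rotation as R
from scipy.optimize import least_squares
def ray(p,u,v,z):
    M=R.from_euler('xyz',p['orientation'],degrees=True).as_matrix()
    d=M@np.array([(u-p['cx'])/p['fx'],(v-p['cy'])/p['fy'],1]);o=np.array(p['xyz']);return o+d*(z-o[2])/d[2]
E
python3 - <<'E'
from h import *
from workcell import env
p=env.camera_params('top')
im=cv2.imread('pics/top1.png')
m=((im.min(2)>130)).astype(np.uint8)
n,l,st,c=cv2.connectedComponentsWithStats(m)
for i in range(1,n):
    if st[i,4]>300:
        cs,_=cv2.findContours((l==i).astype(np.uint8),0,2)
        pts=np.array([ray(p,u,v,102)[:2] for u,v in cs[0][:,0]],np.float32)
        print(st[i],c[i],cv2.minAreaRect(pts))
for u,v in [(167,104),(421,158),(397,290),(130,229)]: print('plate',ray(p,u,v,12))
s=cv2.imread('pics/scene1.png')
cv2.imwrite('pics/z1.png',np.hstack([cv2.resize(s[180:260,276:356],(400,400),interpolation=2),cv2.resize(im[160:240,290:370],(400,400),interpolation=2)]))
E
```

```text
[ 616   85   24  144 3229] [627.91111799 155.42954475] ((685.4793701171875, -709.2176513671875), (48.63199234008789, 311.2808837890625), 88.91182708740234)
[  49  124   37   73 1761] [ 67.8358887  160.22827939] ((543.9054565429688, 436.39569091796875), (153.0202178955078, 55.798118591308594), 4.082974910736084)
[183 153  39  37 811] [201.90998767 171.36251541] ((550.144287109375, 156.75686645507812), (56.92675018310547, 61.09720993041992), 39.3454704284668)
[484 159  17  79 600] [491.69       196.05666667] ((563.4448852539062, -435.062255859375), (161.02857971191406, 32.788482666015625), 2.199789047241211)
[ 31 175  23  33 320] [ 41.7375 191.8125] ((470.44525146484375, 474.25445556640625), (60.07977294921875, 42.47148513793945), 27.174375534057617)
[314 182  39  37 837] [333.02986858 200.13381123] ((521.41748046875, -115.95448303222656), (57.04793930053711, 60.3337287902832), 32.3492317199707)
plate [719.50675325 286.25717828  12.        ]
plate [ 658.16542502 -303.36422872   12.        ]
plate [ 361.15755665 -273.34877272   12.        ]
plate [424.88480125 315.24747478  12.        ]
```

View pics/z1.png

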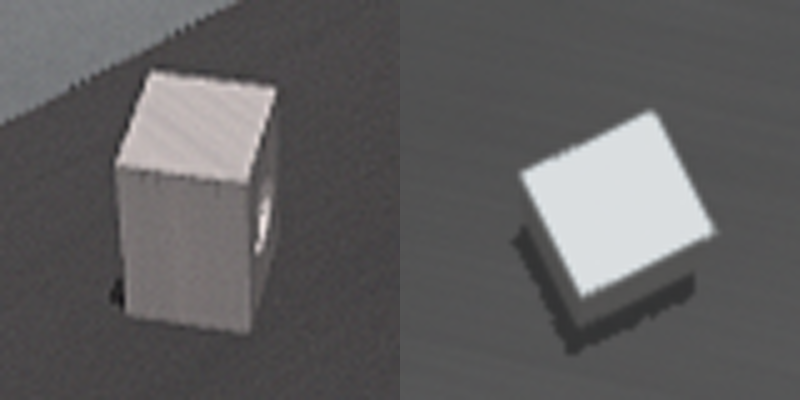

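Bored block: centre (521,-116), yaw 32°. It has to tip along (-0.845,-0.535), and it will stay on the plate. I'm moving above the far side of it, with the tool aligned to the block.

Request:
jog_arm:
  deltas:
    - [[0.035, -0.02, 0, -2, 0.038], [0.07, -0.04, 0, -4, 0.038], [0.105, -0.06, 0, -6, 0.038], [0.14, -0.08, 0, -8, 0.038], [0.175, -0.1, 0, -10, 0.038], [0.21, -0.12, 0, -11.6, 0.038], [0.245, -0.14, 0, -11.6, 0.038], [0.28, -0.16, 0, -11.6, 0.038], [0.315, -0.18, 0, -11.6, 0.038], [0.35, -0.2, 0, -11.6, 0.038], [0.385, -0.22, 0, -11.6, 0.038], [0.42, -0.24, 0, -11.6, 0.038], [0.455, -0.26, 0, -11.6, 0.038], [0.49, -0.28, 0, -11.6, 0.038], [0.519, -0.296, 0, -11.6, 0.038], [0.519, -0.296, 0, -11.6, 0.038], [0.519, -0.296, 0, -11.6, 0.038], [0.519, -0.296, 0, -11.6, 0.038], [0.519, -0.296, 0, -11.6, 0.038]]

```text
time_s: 2.08
ee_pos: [583.4, -78.3, 231.0]
ee_rot: [180.0, 0.0, 32.3]
force: [0.8, -0.6, 0.6]
gripper_width: 37.7
```

```bash
python3 - <<'E'
from workcell import env
import cv2,numpy as np
a=env.grab_frame('wrist');b=env.grab_frame('scene')
cv2.imwrite('pics/w2.png',np.hstack([cv2.resize(a[:,:,::-1],(400,250)),b[120:370,200:600,::-1]]))
E
```

```text
(no output)
```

View pics/w2.png

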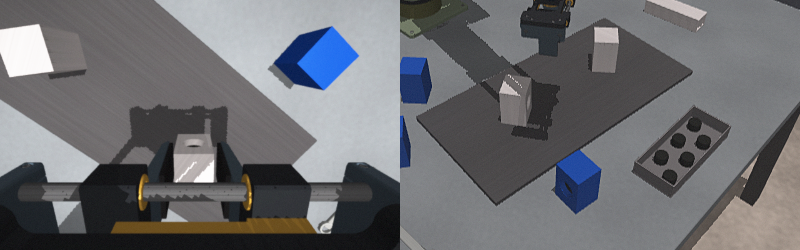

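The wrist view shows the bore face, with the bore at (195,142), centred between the fingers. Descending.

Request:
jog_arm:
  deltas:
    - [[0, 0, 0.03, 0, 0.038], [0, 0, 0.06, 0, 0.038], [0, 0, 0.09, 0, 0.038], [0, 0, 0.115, 0, 0.038], [0, 0, 0.124, 0, 0.038], [0, 0, 0.124, 0, 0.038], [0, 0, 0.124, 0, 0.038], [-0.01, 0, 0.124, 0, 0.038], [-0.018, 0, 0.124, 0, 0.038], [-0.024, 0, 0.124, 0, 0.038], [-0.028, 0, 0.124, 0, 0.038], [-0.032, 0, 0.124, 0, 0.038], [-0.036, 0, 0.124, 0, 0.038], [-0.04, 0, 0.124, 0, 0.038], [-0.044, 0, 0.124, 0, 0.038], [-0.044, 0, 0.124, 0, 0.038]]

```text
time_s: 3.52
ee_pos: [546.5, -101.2, 107.2]
ee_rot: [180.0, 0.0, 32.3]
force: [2.6, 0.8, 1.9]
gripper_width: 37.9
```

```bash
python3 - <<'E'
from workcell import env
import cv2,numpy as np
a=env.grab_frame('wrist');b=env.grab_frame('scene')
cv2.imwrite('pics/w3.png',np.hstack([cv2.resize(a[:,:,::-1],(400,250)),cv2.resize(b[160:285,240:440,::-1],(400,250))]))
E
```

```text
(no output)
```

View pics/w3.png

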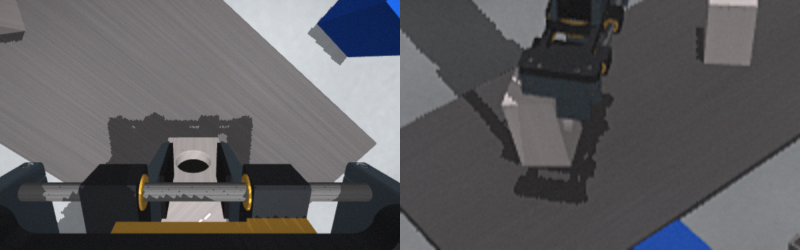

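It's tipping as intended, about 15° so far. I'll keep pushing past the balance point.

Request:
jog_arm:
  deltas:
    - [[-0.003, 0, 0, 0, 0.038], [-0.006, 0, 0, 0, 0.038], [-0.009, 0, 0, 0, 0.038], [-0.012, 0, 0, 0, 0.038], [-0.015, 0, 0, 0, 0.038], [-0.018, 0, 0, 0, 0.038], [-0.02, 0, 0, 0, 0.038], [-0.022, 0, 0, 0, 0.038], [-0.024, 0, 0, 0, 0.038], [-0.026, 0, 0, 0, 0.038], [-0.028, 0, 0, 0, 0.038], [-0.03, 0, 0, 0, 0.038], [-0.032, 0, 0, 0, 0.038], [-0.034, 0, 0, 0, 0.038], [-0.034, 0, 0, 0, 0.038], [-0.034, 0, 0, 0, 0.038], [-0.034, 0, 0, 0, 0.038], [-0.034, 0, 0, 0, 0.038]]

```text
time_s: 5.12
ee_pos: [518.4, -118.9, 107.0]
ee_rot: [180.0, -0.0, 32.3]
force: [-0.9, 0.4, -0.1]
gripper_width: 38.2
```

```bash
python3 - <<'E'
from workcell import env
import cv2,numpy as np
a=env.grab_frame('wrist');b=env.grab_frame('scene')
cv2.imwrite('pics/w4.png',np.hstack([cv2.resize(a[:,:,::-1],(400,250)),cv2.resize(b[160:285,240:440,::-1],(400,250))]))
E
```

```text
(no output)
```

View pics/w4.png

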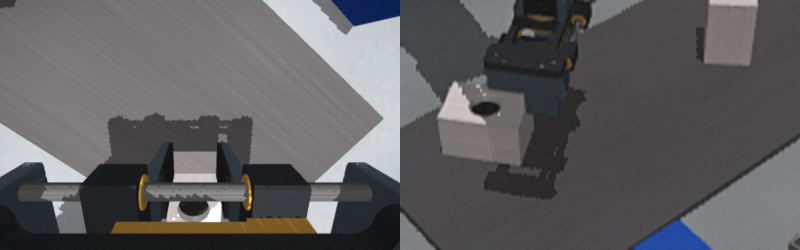

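The block lies flat with the bore up, seen at (485,108) in the right-hand view. Now I'll back off upward and verify.

Request:
jog_arm:
  deltas:
    - [[0.01, 0, -0.02, 0, 0.038], [0.03, 0, -0.05, 0, 0.038], [0.06, 0, -0.08, 0, 0.038], [0.09, 0, -0.11, 0, 0.038], [0.12, 0, -0.14, 0, 0.038], [0.12, 0, -0.14, 0, 0.038], [0.12, 0, -0.14, 0, 0.038]]

```text
time_s: 5.8
ee_pos: [621.4, -53.9, 248.5]
ee_rot: [179.8, -0.2, 32.4]
force: [0.1, -0.3, -0.7]
gripper_width: 37.7
```

```bash
python3 - <<'E'
from h import *
from workcell import env
b=env.grab_frame('scene')
for l in ['bore_mouth','slotted_block']: print('scene',l,[(d['conf'],d['xyz']) for d in env.look_for('scene',l)])
a=env.grab_frame('top');p=env.camera_params('top')
for l in ['bore_mouth','slotted_block']: print('top',l,[(d['conf'],d['xyz']) for d in env.look_for('top',l)])
im=a[:,:,::-1].copy();m=(im.min(2)>130).astype(np.uint8)
n,lb,st,c=cv2.connectedComponentsWithStats(m)
for i in range(1,n):
    if 300<st[i,4]<3000:
        cs,_=cv2.findContours((lb==i).astype(np.uint8),0,2)
        for z in (68,102): print(st[i,4],z,cv2.minAreaRect(np.array([ray(p,u,v,z)[:2] for u,v in cs[0][:,0]],np.float32)))
cv2.imwrite('pics/f.png',np.hstack([im[80:330,120:520],b[120:370,200:600,::-1]]))
E
```

```text
scene bore_mouth [(0.97, [761.6, -200.2, 74.4]), (0.71, [470.7, -162.8, 59.3]), (0.61, [307.0, -230.5, 58.2]), (0.57, [435.6, -380.1, 69.8])]
scene slotted_block [(0.86, [566.6, 141.9, 80.1])]
top bore_mouth [(0.88, [415.5, -362.7, 93.1]), (0.76, [296.1, -216.1, 88.3]), (0.73, [457.8, -155.9, 65.9]), (0.63, [735.0, -182.3, 85.3])]
top slotted_block [(0.65, [457.9, -152.5, 69.0]), (0.57, [557.4, 172.7, 104.8])]
573 68 ((876.738525390625, 478.1095886230469), (62.590877532958984, 77.69068145751953), 2.0614991188049316)
573 102 ((858.1025390625, 458.4651794433594), (60.474266052246094, 75.06341552734375), 2.061382532119751)
1149 68 ((865.703369140625, -358.0724182128906), (109.78985595703125, 83.56971740722656), 89.72319030761719)
1149 102 ((847.440673828125, -349.43963623046875), (106.07713317871094, 80.74370574951172), 89.72315979003906)
1318 68 ((732.8287353515625, 439.58074951171875), (122.891357421875, 93.4842758178711), 33.234615325927734)
1318 102 ((719.0595092773438, 421.23931884765625), (118.73558044433594, 90.32294464111328), 33.234588623046875)
1514 68 ((663.4717407226562, 323
[... 1894 characters left out ...]
, 74.76544952392578), 88.0482177734375)
1679 68 ((315.8663635253906, -412.63214111328125), (110.02252197265625, 96.43863677978516), 22.784835815429688)
1679 102 ((316.1974792480469, -402.154296875), (106.30188751220703, 93.1773681640625), 22.78482437133789)
1848 68 ((237.49761962890625, -111.61402130126953), (110.81544494628906, 103.74884796142578), 9.826202392578125)
1848 102 ((240.47894287109375, -111.31576538085938), (107.06800079345703, 100.2403564453125), 9.82619571685791)
1937 68 ((236.0142364501953, -542.4747924804688), (108.31863403320312, 110.470703125), 61.96549606323242)
1937 102 ((239.04566955566406, -527.606201171875), (104.6556396484375, 106.73490142822266), 61.965511322021484)
```

View pics/f.png

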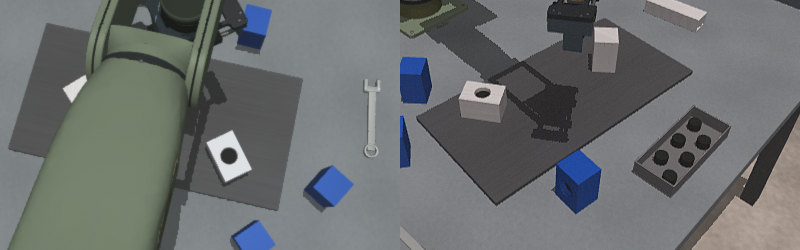

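The top view shows a 91 × 60 mm face, level at z = 68, with the bore at (228,156). The slotted block still stands in both views. Handing in.

```bash
python3 -c "
from workcell import env
print(env.job_done(),env.state()['time_s'])"
```

```text
the job is handed in; nothing more can be done
the job is handed in; nothing more can be done
```

The bored block now lies flat on the plate with its bore facing straight up. I tipped it by pushing the bored face toward the robot with the fingertips 78 mm above the plate, until it went over its far lower edge. Then I backed the arm off clear of everything and handed in at about 6 s of the 32 s allowed.

**Bored block:** the top camera shows a 91 × 60 mm upper face, 56 mm above the plate. It is centred at about (458, -156) mm, which is over the plate, and matches where I expected it to land. The highest tool force reading at the end of any move was about 3 N.

**Slotted block:** it still stands where it was. The scene network puts it within about 5 mm of its first reading, and the arm never went near it.

**Checks that disagreed:**
- **Top-camera slotted block:** the arm partly hid it in the last top picture, so its reading there was about 27 mm off the first one. The network also labelled the lying bored block as "slotted_block". I relied on the scene camera and the unhidden part of the top picture instead.
- **Scene-camera bore position:** it gave (471, -163, 59) mm, about 16 mm from the top-camera result. Either value is inside the plate's limits, but that reading's height is 1 mm under the lowest allowed. I relied on the top-camera face fit.

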